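Load vial boxes into the gravity roller lanes

ROBOT

A 7-joint arm with a two-finger parallel gripper is mounted at the origin on the work surface. World frame = base frame: x ahead of the robot, y to its left, z up, the work surface at z = 0. Lengths are in m, angles in rad, forces in N, time in s.
With the tool pointing down it reaches from about 0.425 to 0.925 m from the base axis. Payload 6.8 kg.
Tool frame: the origin (TCP) lies on the centre line of the jaws, within the pads' length; the fingertips stand bot.tip_reach ahead of it and the grasp point (between the pads) lies 3 mm ahead of it (bot.tip_reach is the distance from the TCP to the fingertips, in m); z points along the fingers, y is the line along which they close (so a half turn about z gives the same grasp; the last joint's range is limited). The gripper opens to 85 mm and grips with 20 to 120 N. Pads are 22 mm wide; open, the fingers measure 114 mm over their backs; the gripper's body (76 mm by 85 mm) begins 54 mm behind the grasp point. The pads swing forward as they close: fully open they stand 13 mm farther back than shut.
Start: joints at [-1.228, 0.477, 0.022, 1.555, -0.011, 1.109, -0.083], TCP at [0.294, 0.608, 0.253] pointing down, gripper open.
Joint ranges: [-2.96, 2.96], [-0.34, 2.1], [-1.41, 1.46], [0.24, 2.44], [-1.37, 4.51], [0.17, 1.92], [-2.96, 2.96]. Speed limits (rad/s): [2.39, 2.39, 3.14, 3.14, 3.14, 3.14, 3.14].

INTERFACE

Orientations are given as a unit quaternion [w, x, y, z].
In Python, from station import bot gives the robot as it stands.
- The arm moves only by the tool jog_arm, never from a script. Its argument "deltas" is a list of rows, each a list of 7 numbers: the shift along the world's x, y, z in m, then the turn, a rotation vector about the world's x, y, z in rad, then the opening, from 0 (shut) to 1 (fully open). In form: [[x, y, z, rx, ry, rz, grip], ...]. A call has 1 to 10 rows; each row shifts and turns the commanded pose from where the row before left it; what a row does not reach is not made up. A row lasts 1/10 s, in which the tool goes at most 50 mm and 8.59 degrees, less where a joint would pass 70% of its speed; a pose out of reach is approached as far as the arm can. A call with a gripper value outside its range is refused whole. The fingers move at their own pace and stop on an object; "newtons" is the grip in N (left out, the last holds). Time passes only in rows, so rows that do not move let the fingers close. It gives the time, the measured TCP pose, the force, the opening and the grip force at its end, in the units of the state.
- bot.get_obs(): the state, without advancing time (a new reading comes with each control period).
- bot.read_camera(name): name is "scene" or "top"; returns a dict with "img" (400x640x3 uint8, red, green, blue), "K" (3x3 intrinsics, pixels), "eye" and "attitude" of the camera in the world. Camera axes: x right, y down, z forward; pixel columns grow to the right and rows downward; lengths in m; the calibration is good to about 2 mm. A picture is of the moment at which its call begins. There is no depth.
- bot.hand_in(): hands the job in; it is judged then, once.
The state is a dict: "t": time; "q": joint angles; "joint_vel": joint speeds; "joint_torque": joint torques, N m; "eef_pos": TCP position; "tool_rot": TCP orientation; "contact_force": force on the tool from outside, world axes, zero at the start; "torque": the same for the moment, N m; "gripper_width": opening from 0.0 (shut) to 1.0 (fully open); "grasp_force": force on a finger pad.
Only numpy, scipy, OpenCV 4.12 (cv2) and the standard library are available. Lean on these libraries where they do the work, as an engineer would, in place of code of your own. Each camera call takes 0.05 s, during which the arm holds its last target. There are 200 camera calls.

TASK

Queue the two vial boxes that stand on the bench. First push the lid of the wide box, while it still stands on the bench, fully home all round; then set each box lengthwise and upright between the rails at the raised end of the roller lane made for its width, without dropping it, and let go there so that it rolls down by itself: the wide one to the stop, the narrow one up against the box already waiting. Leave that waiting box and the other things on the bench alone.

Things in the scene. Friction and masses are not known exactly. Their poses are not given: they have to be found in the camera images.
- wide_lane: The wider roller lane: fixed, 360 mm long, 11 free rollers (24 mm diameter) between aluminium rails that stand 10 mm above them. Origin at bench level under mid-lane; x downhill (level), y across, z up. Roller tops: 55 mm above the origin there, falling 5.5 degrees along +x, from the raised end (-x, nearest the robot) to the stop plate (+x). 76 mm between the rails. Empty at the start.
- wide_lane_load (a point): Point on the roller tops of the wide lane, in mid-width, at the raised end: a box set down with its middle over this point is properly loaded and, once let go, rolls down by itself at about 0.1 to 0.3 m/s. Axes as the wide lane's body (level: the rollers themselves fall 5.5 degrees along +x).
- wide_lane_home (a point): Where the centre of the wide box lies when it has rolled down against the wide lane's stop (31 mm above the rollers, 48 mm before the stop). Axes as the lane's body.
- narrow_lane: The narrower roller lane: fixed, 360 mm long, 11 free rollers (24 mm diameter) between aluminium rails that stand 10 mm above them. Origin at bench level under mid-lane; x downhill (level), y across, z up. Roller tops: 55 mm above the origin there, falling 5.5 degrees along +x, from the raised end (-x, nearest the robot) to the stop plate (+x). 56 mm between the rails. A box waits in it.
- narrow_lane_load (a point): The same loading point on the roller tops of the narrow lane, in mid-width, at the raised end.
- narrow_lane_home (a point): Where the centre of the narrow box lies when it has rolled down against the box that waits at the narrow lane's stop (31 mm above the rollers). Axes as the lane's body.
- wide_box_center (a point): Centre of the wide vial box standing on the bench: white plastic box with a grey push-on lid, 96 mm long (its x), 64 mm wide (y), 62 mm high with the lid home; about 0.3 kg. Point 31 mm above its underside. The lid is the top 16 mm, flush with the sides; below it the sides are plain for 46 mm.
- wide_lid_top (a point): Middle of the top face of the wide box's grey lid (96 by 64 mm): 62 mm above the box's underside when home, higher by the value of joint wide_lid while it stands proud.
- wide_lid (a joint): How far the wide box's lid stands up from its fully home position, in m: 0 is home, lid tight on the box's shoulder; starts 5 to 9 mm proud. The push-on lid is held by friction: it needs a push of about 8 N straight down and stays where it is left; it can slide up or down only, over 10 mm.
- narrow_box_center (a point): Centre of the narrow vial box standing on the bench: same make, 96 mm long (its x), 44 mm wide (y), 62 mm high, about 0.2 kg, its lid already home. The point lies 31 mm above its underside.
- queued_box_center (a point): Centre of a second, identical narrow box that already waits in the narrow lane against the stop: leave it there.
- wide_box: The wide vial box itself, same axes as its centre point; origin in the middle of its underside.
- narrow_box: The narrow vial box on the bench itself, same axes as its centre point; origin in the middle of its underside.
- amber_jar: Bystander: amber glass jar with a black cap, 74 mm diameter, 105 mm high; origin under its middle.
- flask: Bystander: clear conical flask, 72 mm diameter at the foot, 85 mm high; origin under its middle.
- vial_rack: Bystander, fixed: grey vial rack on the bench, 75 by 150 mm (its x, y), 58 mm high with its vials; origin under its middle.
- vial: Bystander: glass vial with white cap, 27 mm diameter, 56 mm high; origin under its middle.
- cork_ring: Bystander: cork flask ring, 90 mm diameter, 24 mm high; origin under its middle.

How it is judged:
By the outcome, as a careful person would: the job done as asked, in the order asked, and still so for the second after the job is handed in, with the robot touching nothing.
It also fails if it takes over 64 s, if anything falls off the work surface, if the arm or the gripper's body presses on something with over 40 N, if the wrist force passes 120 N, or if a joint passes its speed limit or range.

## Working session

There is one attempt and no reset: what is moved stays moved. The work goes in short steps, Python scripts to look and compute and a tool call to move; the robot and the scene stay as the last step left them, time stands still between calls to the robot, and variables do not carry over. Pictures are saved under pics/ and viewed, at most 13 in all, crops included, and the job is handed in when it is done.

Besides the shell and the picture viewer there is one more tool, called after "Call:" by a JSON object that holds its "op" and its "data". jog_arm: Moves the arm, as the interface text tells. Its arguments: {"type":"object","properties":{"deltas":{"type":"array"},"newtons":{"type":"number"}},"required":["deltas"]}

```bash
ls; mkdir -p pics; python3 - <<'E'
from station import bot
import cv2
for n in("scene","top"):
    c=bot.read_camera(n); print(n,c["K"],c["eye"],c["attitude"])
    cv2.imwrite(f"pics/{n}0.png",c["img"][:,:,::-1])
o=bot.get_obs(); print(o); print(bot.tip_reach)
E
```

```text
pics
scene [[363.35206887   0.         319.46605745]
 [  0.         363.35206887 194.8782076 ]
 [  0.           0.           1.        ]] [1.14000844 0.298471   0.79780149] [-0.21658861  0.49311409  0.77549939 -0.32943672]
top [[421.06761655   0.         323.98656645]
 [  0.         421.06761655 198.71047155]
 [  0.           0.           1.        ]] [ 0.25081455 -0.00313607  1.32557871] [-0.06397455  0.70590395 -0.70321383  0.05565225]
{'t': 0.1, 'q': array([-1.22809192,  0.47772989,  0.02234744,  1.55632533, -0.01147797,
        1.10930555, -0.08310964]), 'joint_vel': array([-0.00067415, -0.00031539,  0.00052129, -0.00323932,  0.00044945,
        0.00119715,  0.0021892 ]), 'joint_torque': array([ 3.76992597e-03, -5.97756314e+01,  1.61343914e+00, -2.81951040e+01,
        1.28376242e-02,  4.95853266e-03, -1.16996000e-05]), 'eef_pos': array([0.29389328, 0.60712039, 0.25242616]), 'tool_rot': array([-1.13757036e-04,  2.23490419e-01,  9.74705781e-01, -8.11981551e-04]), 'contact_force': array([ 0.20167713, -0.2639428 ,  0.69003882]), 'torque': array([ 0.00361411, -0.04464568,  0.04413342]), 'grasp_force': 0.0, 'gripper_width': 1.0018099560421692}
0.022
```

View pics/scene0.png

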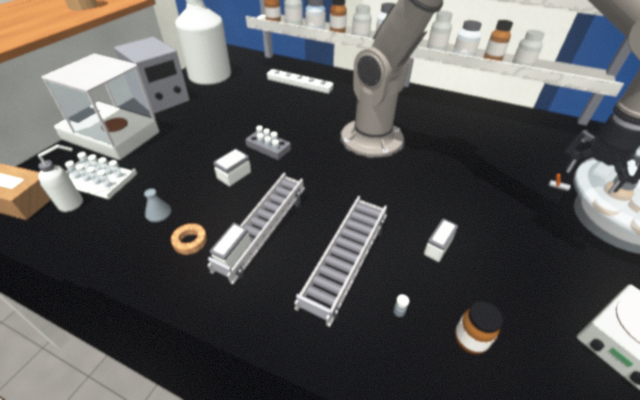

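View pics/top0.png

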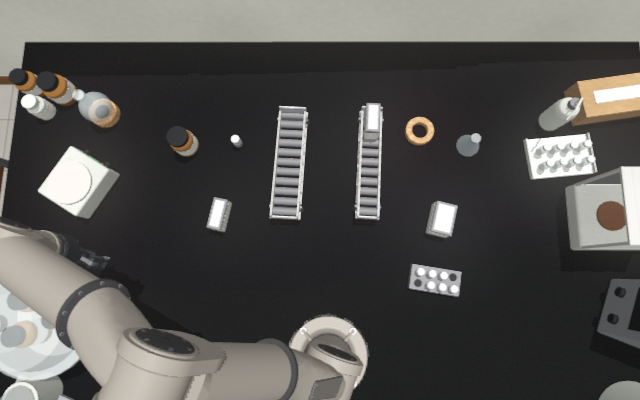

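The top view shows the wide box at about (443,219), the narrow box at (219,214), the wide lane at (290,163) and the narrow lane at (369,163), where the queued box is at the top end. The scene view shows the wide box at (232,167) and the narrow box at (440,240). Next I'll zoom in.

```bash
python3 - <<'E'
import cv2,numpy as np
t=cv2.imread("pics/top0.png"); s=cv2.imread("pics/scene0.png")
z=lambda i,x,y,w,h:cv2.resize(i[y:y+h,x:x+w],(400,300),interpolation=cv2.INTER_NEAREST)
a=np.vstack([np.hstack([z(t,420,195,48,48),z(t,195,190,48,48)]),np.hstack([z(s,205,140,56,56),z(s,412,210,56,56)])])
cv2.imwrite("pics/z.png",a)
b=np.hstack([cv2.resize(t[95:230,262:392],(400,600)),cv2.resize(s[170:325,200:400],(400,600))])
cv2.imwrite("pics/z2.png",b)
E
```

```text
(no output)
```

View pics/z.png

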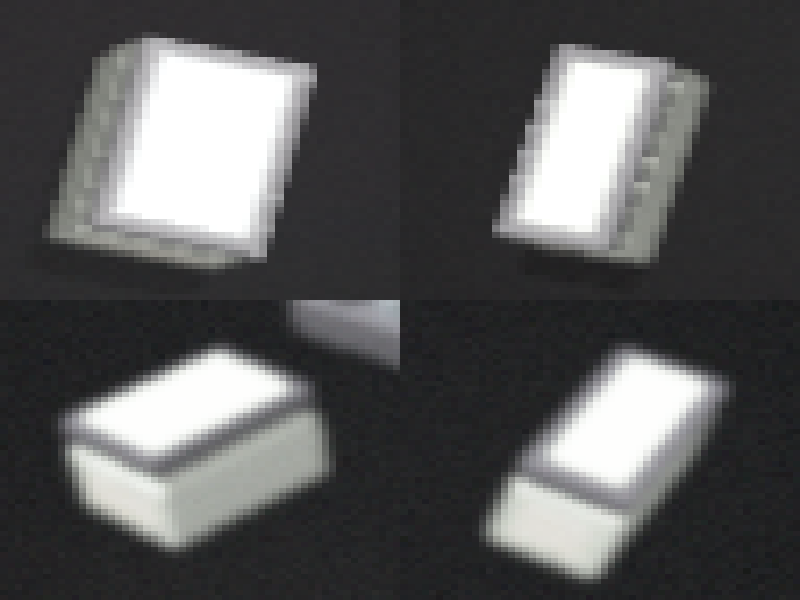

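View pics/z2.png

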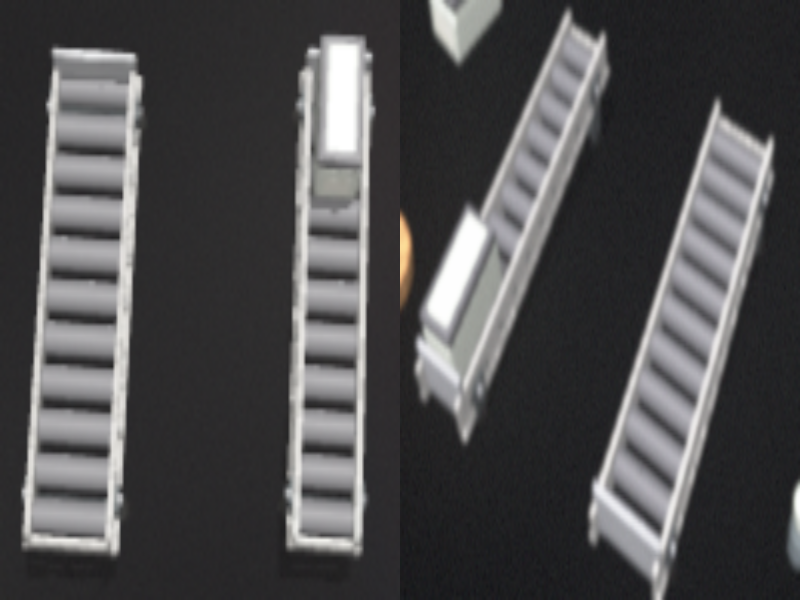

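The zooms show both lids from above as clean white label quads inside a grey rim, with both lanes' rails bright and the stops at the far end. I'll measure the label centres in both views, and the rail lines in the top view.

```bash
cat > h.py <<'E'
import cv2,numpy as np
from scipy.spatial.transform import Rotation as R
from station import bot
def cam(n):
    c=bot.read_camera(n); q=np.array(c["attitude"]); c["R"]=R.from_quat(q[[1,2,3,0]]).as_matrix(); c["eye"]=np.array(c["eye"]); return c
def ray(c,p):
    p=np.atleast_2d(p).astype(float); d=np.c_[p,np.ones(len(p))]@np.linalg.inv(c["K"]).T; return d@c["R"].T
def onz(c,p,z):
    d=ray(c,p); return c["eye"]+d*((z-c["eye"][2])/d[:,2])[:,None]
def tri(c1,p1,c2,p2):
    d1,d2=ray(c1,p1)[0],ray(c2,p2)[0]; s=np.linalg.lstsq(np.c_[d1,-d2],c2["eye"]-c1["eye"],rcond=None)[0]
    a,b=c1["eye"]+s[0]*d1,c2["eye"]+s[1]*d2; return (a+b)/2,np.linalg.norm(a-b)
def label(c,box,th=225):   # brightest blob in window: centroid of area, contour
    x,y,w,h=box; k=8
    g=cv2.resize(c["img"][y:y+h,x:x+w].min(2),None,fx=k,fy=k,interpolation=cv2.INTER_CUBIC)
    m=max(cv2.findContours((g>th).astype(np.uint8),0,2)[0],key=cv2.contourArea)
    f=lambda q:(q+.5)/k-.5+np.array([x,y])
    return f(m.reshape(-1,2).astype(float))
def rect(c,ct,z):
    w=onz(c,ct,z)[:,:2]; r=cv2.minAreaRect((w*1e3).astype(np.float32)); b=cv2.boxPoints(r)
    e=max((b[1]-b[0],b[2]-b[1]),key=np.linalg.norm); a=np.degrees(np.arctan2(e[1],e[0])); return np.array(r[0]),sorted(r[1]),(a+90)%180-90
E
python3 - <<'E'
from h import *
t,s=cam("top"),cam("scene")
cen=lambda ct:cv2.minAreaRect(ct.astype(np.float32))[0]
def cq(ct):
    m=cv2.moments((ct*64).astype(np.float32)); return np.array([m['m10'],m['m01']])/m['m00']/64
for n,b1,b2 in(("wide",(420,195,48,48),(205,140,56,56)),("narrow",(195,190,48,48),(412,210,56,56)),("queued",(355,95,35,50),(200,215,60,55))):
    a,b=label(t,b1),label(s,b2); p,e=tri(t,cq(a),s,cq(b)); print(n,p.round(4),e.round(4),*[rect(c,ct,p[2]) for c,ct in((t,a),(s,b))])
g=t["img"].min(2)
for y in range(115,222,15): print(y,[f"{i}:{v}" for i,v in zip(range(264,314),g[y,264:314]) if v>120], '|',[f"{i}:{v}" for i,v in zip(range(350,390),g[y,350:390]) if v>120])
print(g[205:225,290],g[205:225,369],g[95:125,290])
E
```

```text
wide [ 0.4095 -0.3483  0.0675] 0.0012 (array([ 409.31237793, -347.87994385]), [49.693912506103516, 80.91963195800781], np.float32(-14.334778)) (array([ 408.36331177, -348.84460449]), [52.07993698120117, 83.07246398925781], np.float32(-14.766312))
narrow [0.4223 0.3391 0.0604] 0.0 (array([422.51223755, 339.22198486]), [29.520484924316406, 80.61428833007812], np.float32(-11.52877)) (array([420.91912842, 339.21478271]), [30.235532760620117, 82.54749298095703], np.float32(-11.542252))
queued [ 0.714  -0.136   0.1034] 0.0015 (array([ 713.92626953, -135.32592773]), [29.038286209106445, 76.96500396728516], np.float32(-3.030037)) (array([ 712.07983398, -136.7903595 ]), [31.188396453857422, 88.54957580566406], np.float32(0.2086792))
115 ['278:132', '279:205', '280:196', '281:146', '282:156', '283:156', '284:157', '285:158', '286:159', '287:161', '288:161', '289:161', '290:163', '291:164', '292:164', '293:165', '294:162', '295:163', '296:167', '297:168', '298:169', '299:170', '300:171', '301:172', '302:173', '303:186', '304:227', '305:210', '306:199', '307:190'] | ['360:142', '361:198', '362:2
[... 2293 characters left out ...]
:229', '360:184', '361:177', '362:178', '363:178', '364:180', '365:182', '366:181', '367:182', '368:182', '369:182', '370:183', '371:183', '372:181', '373:181', '374:180', '375:180', '376:179', '377:154', '378:218', '379:215']
205 ['269:174', '270:219', '271:225', '272:195', '297:216', '298:224', '299:160'] | ['355:188', '356:192', '357:179', '358:210', '359:180', '377:170', '378:221', '379:203']
220 [] | []
[ 67  46  87 141 160 172 175 162 149 127  78 202 206 155  74  34  32  40
  34  31] [ 63  47  97 146 163 179 175 160 146 124  70 226 206 145  67  33  34  41
  33  32] [ 41  39  40  39  40  40  39  39  38  41  38 186 239 178 124 126 126 113
 162 174 163 145 125  94  88 102 151 167 175 165]
```

Heights come out as expected: wide lid 67.5 mm (5.5 mm proud), narrow 60 mm, queued top 103 mm. Next I'll zoom in on the lanes' raised ends to get the rail corners in both views.

```bash
python3 - <<'E'
import cv2,numpy as np
t=cv2.imread("pics/top0.png"); s=cv2.imread("pics/scene0.png")
z=lambda i,x,y:cv2.resize(i[y:y+30,x:x+40],(400,300),interpolation=cv2.INTER_CUBIC)
cv2.imwrite("pics/z3.png",np.vstack([np.hstack([z(t,266,194),z(t,350,194)]),np.hstack([z(s,350,190),z(s,271,166)])]))
E
```

```text
(no output)
```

View pics/z3.png

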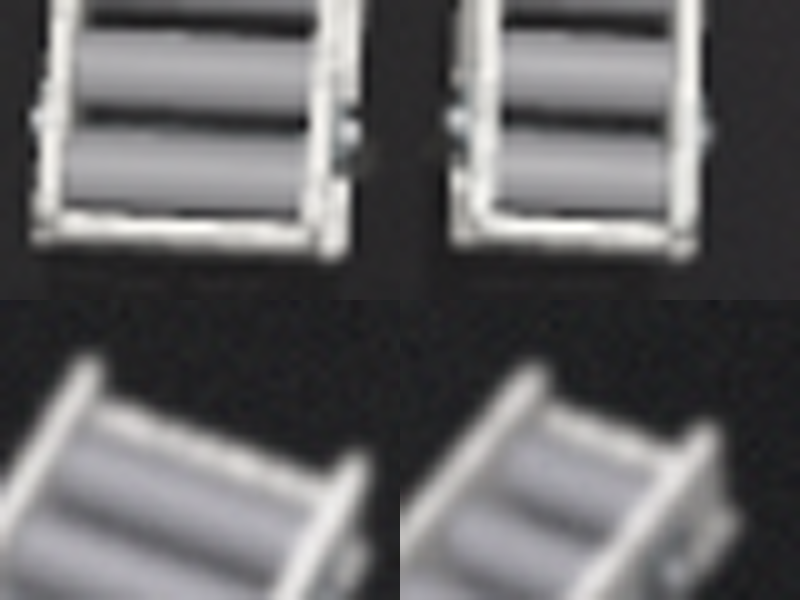

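```bash
python3 - <<'E'
from h import *
t,s=cam("top"),cam("scene")
T=lambda x,y,u,v:(x+u/10-.5,y+v/10-.5)
for n,a,b in(("wide -y",T(266,194,314,238),T(350,190,88,60)),("wide +y",T(266,194,47,225),T(350,190,358,160)),("nar -y",T(350,194,685,238) if 0 else T(350,194,285,238),T(271,166,137,65)),("nar +y",T(350,194,82,225),T(271,166,308,130))):
    print(n,*tri(t,a,s,b),onz(t,a,.082).round(4),onz(s,b,.082).round(4))
# sub-pixel rail edges (half level) in top view: outer-left rising, inner-right rising etc.
g=t["img"].min(2).astype(float)
def cross(y,x0,x1,th,rise):
    r=g[y,x0:x1]; 
    for i in range(len(r)-1):
        if rise and r[i]<th<=r[i+1] or (not rise and r[i]>=th>r[i+1]): return x0+i+(th-r[i])/(r[i+1]-r[i])
L=[]
for y in range(118,206):
    zz=.082-.0963*(206-y)*.0030
    L.append([y,zz]+[onz(t,(x,y),zz)[0] if x else np.full(3,np.nan) for x in (cross(y,264,290,130,1),cross(y,292,310,185,1),cross(y,364,385,190,1),cross(y,366,390,130,0))])
for k,n in enumerate(("wide left outer","wide right inner","nar right inner","nar right outer")):
    P=np.array([l[2+k] for l in L]); P=P[~np.isnan(P[:,0])]
    if n[:3]=="nar": P=P[P[:,0]<.66]
    f=np.polyfit(P[:,0],P[:,1],1)
    for _ in range(5):
        r=P[:,1]-np.polyval(f,P[:,0]); m=abs(r)<=max(np.median(abs(r))*2,1e-4); f=np.polyfit(P[m,0],P[m,1],1)
    print(n,"angle",np.degrees(np.arctan(f[0])).round(2),"y@0.45",np.polyval(f,.45).round(4),"y@.40",np.polyval(f,.40).round(4),"res",r[m].std().round(4))
for a in((272+22.,106.5),(289.,205+11.5)): print(onz(t,a,.05 if a[1]<150 else .075))
E
```

```text
wide -y [0.40743063 0.09161053 0.08158283] 0.0017595527881746275 [[0.4071 0.0924 0.082 ]] [[0.4082 0.0909 0.082 ]]
wide +y [0.41108015 0.17246277 0.07943323] 1.4055267499070238e-05 [[0.4107 0.1721 0.082 ]] [[0.4137 0.1729 0.082 ]]
nar -y [ 0.40818317 -0.14925694  0.08244907] 0.0015126242782414257 [[ 0.4079 -0.1486  0.082 ]] [[ 0.4079 -0.1503  0.082 ]]
nar +y [ 0.41189993 -0.08902262  0.08170501] 0.0012694952452135132 [[ 0.4116 -0.0884  0.082 ]] [[ 0.4124 -0.0895  0.082 ]]
wide left outer angle -2.96 y@0.45 0.174 y@.40 0.1766 res 0.0002
wide right inner angle -3.03 y@0.45 0.0939 y@.40 0.0966 res 0.0008
nar right inner angle -3.16 y@0.45 -0.1473 y@.40 -0.1445 res 0.0002
nar right outer angle -3.32 y@0.45 -0.1536 y@.40 -0.1507 res 0.0002
[[0.76764864 0.10972983 0.05      ]]
[[0.41032708 0.11667014 0.075     ]]
```

Rail-end corners triangulate at 80–82 mm high, where 82 is expected. Rail centres are 81 mm and 60 mm apart, and both lanes' yaw is about −3°. The queued box lies on the narrow lane's line. The load points are therefore about (0.469, 0.130) and (0.469, −0.122), with roller tops at about z 0.0666. Now to the wide lid with the fingers shut.

Call:
{"op": "jog_arm", "data": {"deltas": [[0.018,-0.04,0,0,0,0.0197,0],[0.018,-0.04,0,0,0,0.0197,0],[0.018,-0.04,0,0,0,0.0197,0],[0.018,-0.04,0,0,0,0.0197,0],[0.018,-0.04,0,0,0,0.0197,0],[0.018,-0.04,0,0,0,0.0197,0],[0.018,-0.04,0,0,0,0.0197,0],[0.018,-0.04,0,0,0,0.0197,0],[0.018,-0.04,0,0,0,0.0197,0],[0.018,-0.04,0,0,0,0.0197,0]]}}

```text
t: 1.3
eef_pos: [0.4746, 0.2059, 0.2536]
tool_rot: [0.0, 0.126, 0.992, 0.0]
contact_force: [0.8, -0.2, -0.8]
gripper_width: 0.004
grasp_force: 0.0
```

Call:
{"op": "jog_arm", "data": {"deltas": [[0,-0.045,0,0,0,0,0],[0,-0.045,0,0,0,0,0],[0,-0.045,0,0,0,0,0],[0,-0.045,0,0,0,0,0],[0,-0.045,0,0,0,0,0],[0,-0.045,0,0,0,0,0],[0,-0.045,0,0,0,0,0],[0,-0.045,0,0,0,0,0],[0,-0.045,0,0,0,0,0],[0,-0.045,0,0,0,0,0]]}}

```text
t: 2.3
eef_pos: [0.4739, -0.2442, 0.2536]
tool_rot: [0.0, 0.126, 0.992, 0.0]
contact_force: [0.7, 0.5, 1.0]
gripper_width: 0.002
grasp_force: 0.0
```

Call:
{"op": "jog_arm", "data": {"deltas": [[-0.013,-0.0208,0,0,0,0,0],[-0.013,-0.0208,0,0,0,0,0],[-0.013,-0.0208,0,0,0,0,0],[-0.013,-0.0208,-0.03,0,0,0,0],[-0.013,-0.0208,-0.03,0,0,0,0],[0,0,-0.03,0,0,0,0],[0,0,-0.03,0,0,0,0],[0,0,-0.02,0,0,0,0],[0,0,0,0,0,0,0]]}}

```text
t: 3.2
eef_pos: [0.4076, -0.3452, 0.1109]
tool_rot: [-0.002, 0.127, 0.992, 0.001]
contact_force: [0.3, -0.1, 0.4]
gripper_width: 0.0
grasp_force: 0.0
```

```bash
python3 - <<'E'
from h import *
t,s=cam("top"),cam("scene")
a=np.hstack([cv2.resize(c["img"][y:y+80,x:x+80,::-1],(400,400),interpolation=cv2.INTER_CUBIC) for c,x,y in((s,190,110),(t,400,180))]); cv2.imwrite("pics/p1.png",a)
E
```

```text
(no output)
```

View pics/p1.png

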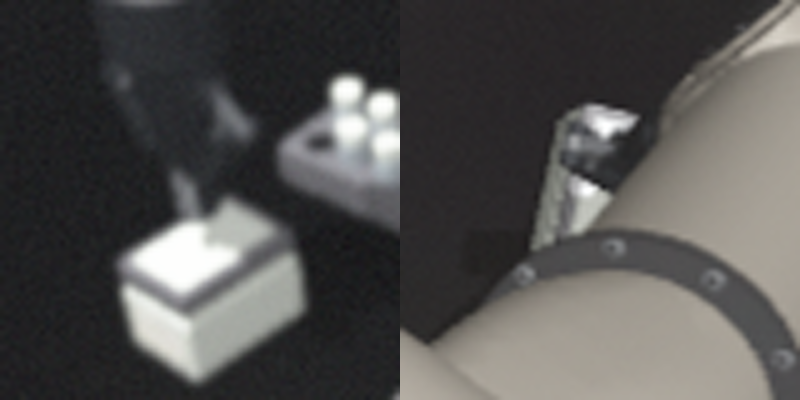

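The shut fingertips hang just above the middle of the wide box's lid, seen in the left tile at about (185,210). Pressing down in small steps.

Call:
{"op": "jog_arm", "data": {"deltas": [[0.0015,-0.0025,-0.006,0,0,0,0],[0,0,-0.006,0,0,0,0],[0,0,-0.005,0,0,0,0],[0,0,-0.003,0,0,0,0],[0,0,-0.002,0,0,0,0],[0,0,-0.001,0,0,0,0],[0,0,0,0,0,0,0]]}}

```text
t: 4.0
eef_pos: [0.4106, -0.349, 0.0904]
tool_rot: [0.0, 0.127, 0.992, 0.0]
contact_force: [0.7, -0.2, 0.0]
gripper_width: 0.004
grasp_force: 0.0
```

Call:
{"op": "jog_arm", "data": {"deltas": [[0,0,-0.001,0,0,0,0],[0,0,-0.001,0,0,0,0],[0,0,0,0,0,0,0]]}}

```text
t: 4.3
eef_pos: [0.4107, -0.349, 0.0887]
tool_rot: [0.0, 0.127, 0.992, 0.0]
contact_force: [-0.6, 0.5, 4.5]
gripper_width: 0.003
grasp_force: 2.3
```

Call:
{"op": "jog_arm", "data": {"deltas": [[0,0,-0.001,0,0,0,0],[0,0,-0.001,0,0,0,0],[0,0,-0.001,0,0,0,0],[0,0,0,0,0,0,0]]}}

```text
t: 4.7
eef_pos: [0.4107, -0.349, 0.0857]
tool_rot: [0.0, 0.127, 0.992, 0.0]
contact_force: [-1.3, 0.4, 4.7]
gripper_width: -0.002
grasp_force: 2.5
```

Call:
{"op": "jog_arm", "data": {"deltas": [[0,0,-0.001,0,0,0,0],[0,0,-0.001,0,0,0,0],[0,0,0,0,0,0,0]]}}

```text
t: 5.0
eef_pos: [0.4107, -0.3491, 0.084]
tool_rot: [0.0, 0.127, 0.992, 0.0]
contact_force: [-1.6, 1.4, 9.1]
gripper_width: 0.003
grasp_force: 4.5
```

Call:
{"op": "jog_arm", "data": {"deltas": [[0,0,-0.001,0,0,0,0],[0,0,0,0,0,0,0]]}}

```text
t: 5.2
eef_pos: [0.4107, -0.3491, 0.0839]
tool_rot: [0.0, 0.127, 0.992, 0.0]
contact_force: [-4.5, 5.4, 19.4]
gripper_width: 0.0
grasp_force: 9.8
```

Call:
{"op": "jog_arm", "data": {"deltas": [[0,0,-0.001,0,0,0,0],[0,0,0,0,0,0,0]]}}

```text
t: 5.4
eef_pos: [0.4107, -0.3492, 0.0838]
tool_rot: [0.001, 0.127, 0.992, 0.001]
contact_force: [-6.5, 7.5, 30.7]
gripper_width: -0.001
grasp_force: 15.0
```

Hard stop at tip z = 0.062 with 31 N, so the lid is home. Raise, open, and re-measure the box in the scene view.

Call:
{"op": "jog_arm", "data": {"deltas": [[0,0,0.002,0,0,0,0],[0,0,0.02,0,0,0,0],[0,0,0.03,0,0,0,1],[0,0,0.03,0,0,0,1],[0,0,0.03,0,0,0,1],[0,0,0,0,0,0,1],[0,0,0,0,0,0,1]]}}

```text
t: 6.1
eef_pos: [0.4109, -0.3489, 0.1937]
tool_rot: [0.001, 0.126, 0.992, -0.0]
contact_force: [-0.1, 0.5, -0.7]
gripper_width: 0.849
grasp_force: 0.0
```

```bash
python3 - <<'E'
from h import *
s=cam("scene")
print(rect(s,label(s,(205,140,56,56)),.062))
cv2.imwrite("pics/p2.png",cv2.resize(s["img"][110:200,180:270,::-1],(500,500),interpolation=cv2.INTER_CUBIC))
E
```

```text
(array([ 413.16748047, -348.91775513]), [51.454402923583984, 75.48384857177734], np.float32(-14.597885))
```

View pics/p2.png

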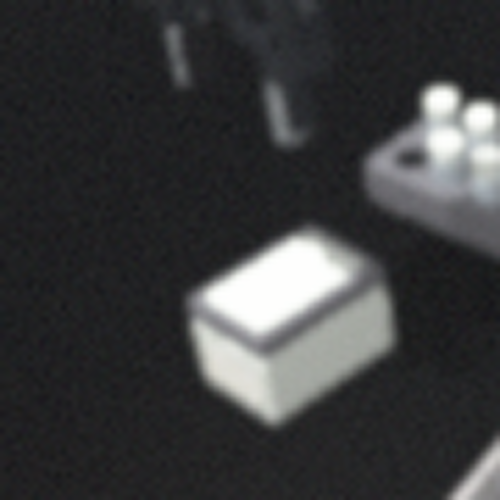

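The lid is flush all round, the far lid corner is only shadowed, and the box hasn't moved. Descending to grasp the plain sides.

Call:
{"op": "jog_arm", "data": {"deltas": [[-0.0015,0.0005,-0.03,0,0,0,1],[0,0,-0.03,0,0,0,1],[0,0,-0.03,0,0,0,1],[0,0,-0.03,0,0,0,1],[0,0,-0.022,0,0,0,1],[0,0,-0.015,0,0,0,1],[0,0,0,0,0,0,1]]}}

```text
t: 6.85
eef_pos: [0.4074, -0.3473, 0.0338]
tool_rot: [-0.002, 0.127, 0.992, 0.001]
contact_force: [0.2, 0.5, 0.8]
gripper_width: 1.0
grasp_force: 0.0
```

Call:
{"op": "jog_arm", "data": {"deltas": [[0,0,0,0,0,0,0],[0,0,0,0,0,0,0],[0,0,0,0,0,0,0],[0,0,0,0,0,0,0],[0,0,0,0,0,0,0]], "newtons": 35}}

```text
t: 7.35
eef_pos: [0.4095, -0.3487, 0.0371]
tool_rot: [0.001, 0.127, 0.992, -0.0]
contact_force: [-0.7, 1.0, 5.7]
gripper_width: 0.738
grasp_force: 40.9
```

Gripped at 62.7 mm opening against 64 mm nominal. Lift and carry to above the wide lane, turning by +11.5° on the way.

Call:
{"op": "jog_arm", "data": {"deltas": [[0,0,0.015,0,0,0,0],[0,0,0.03,0,0,0,0],[0,0,0.04,0,0,0,0],[0,0,0.04,0,0,0,0],[0.005,0,0.04,0,0,0,0],[0.01,0.01,0,0,0,0,0],[0.01,0.02,0,0,0,0,0],[0,0,0,0,0,0,0]]}}

```text
t: 8.15
eef_pos: [0.4356, -0.3145, 0.2009]
tool_rot: [-0.0, 0.124, 0.992, 0.001]
contact_force: [0.0, 0.5, -3.2]
gripper_width: 0.745
grasp_force: 40.3
```

Call:
{"op": "jog_arm", "data": {"deltas": [[0.004,0.035,0,0,0,0.02,0],[0.004,0.045,0,0,0,0.02,0],[0.004,0.045,0,0,0,0.02,0],[0.004,0.045,0,0,0,0.02,0],[0.004,0.045,0,0,0,0.02,0],[0.004,0.045,0,0,0,0.02,0],[0.004,0.045,0,0,0,0.02,0],[0.004,0.045,0,0,0,0.02,0],[0.004,0.045,0,0,0,0.02,0],[0.002,0.035,0,0,0,0.02,0]]}}

```text
t: 9.15
eef_pos: [0.4713, 0.1144, 0.2009]
tool_rot: [-0.0, 0.025, 1.0, 0.0]
contact_force: [0.7, -0.2, -3.9]
gripper_width: 0.751
grasp_force: 40.6
```

Call:
{"op": "jog_arm", "data": {"deltas": [[0,0.015,0,0.0012,0.024,0,0],[0,0.003,0,0.0012,0.024,0,0],[0,0,-0.01,0.0013,0.024,0,0],[0,0,-0.02,0.0013,0.024,0,0],[0,0,-0.02,0,0,0,0],[0,0,-0.01,0,0,0,0],[0,0,0,0,0,0,0],[0,0,0,0,0,0,0]]}}

```text
t: 9.95
eef_pos: [0.4723, 0.1286, 0.1414]
tool_rot: [-0.048, 0.028, 0.998, 0.001]
contact_force: [-0.3, 0.3, -2.9]
gripper_width: 0.744
grasp_force: 40.6
```

```bash
python3 - <<'E'
from h import *
o=bot.get_obs(); q=o["tool_rot"]; m=R.from_quat(q[[1,2,3,0]]).as_matrix(); print(o["eef_pos"],m.round(4),o["grasp_force"],np.degrees(np.arctan2(m[1,1],m[0,1])))
s=cam("scene"); cv2.imwrite("pics/p3.png",cv2.resize(s["img"][130:290,290:450,::-1],(600,600),interpolation=cv2.INTER_CUBIC))
E
```

```text
[0.47232572 0.12860218 0.14144217] [[-9.938e-01  5.540e-02 -9.610e-02]
 [ 5.520e-02  9.985e-01  4.800e-03]
 [ 9.620e-02 -6.000e-04 -9.954e-01]] 40.60479059815407 86.8220888035117
```

View pics/p3.png

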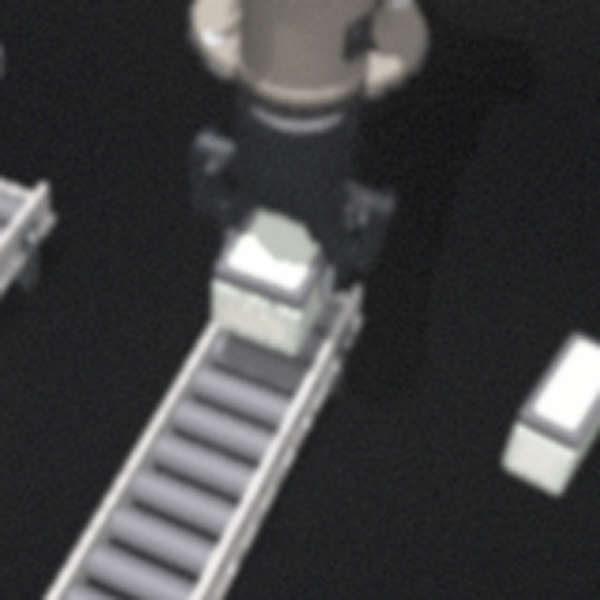

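The box is held level with the rails, between them and about 40 mm above the rollers: box front face at (265,310), rails at (215,325) and (350,300). Lowering.

Call:
{"op": "jog_arm", "data": {"deltas": [[0,0.0014,-0.01,0,0,0,0],[0,0,-0.01,0,0,0,0],[0,0,-0.01,0,0,0,0],[0,0,-0.003,0,0,0,0],[0,0,-0.002,0,0,0,0],[0,0,0,0,0,0,0]]}}

```text
t: 10.6
eef_pos: [0.472, 0.131, 0.1061]
tool_rot: [-0.048, 0.027, 0.998, 0.001]
contact_force: [1.0, -0.2, -2.9]
gripper_width: 0.748
grasp_force: 40.6
```

Call:
{"op": "jog_arm", "data": {"deltas": [[0,0,-0.001,0,0,0,0],[0,0,-0.001,0,0,0,0],[0,0,0,0,0,0,0]]}}

```text
t: 10.9
eef_pos: [0.4722, 0.131, 0.1044]
tool_rot: [-0.048, 0.027, 0.998, 0.001]
contact_force: [-1.0, 0.1, -3.9]
gripper_width: 0.745
grasp_force: 40.6
```

Call:
{"op": "jog_arm", "data": {"deltas": [[0,0,-0.001,0,0,0,0],[0,0,0,0,0,0,0]]}}

```text
t: 11.1
eef_pos: [0.4725, 0.1311, 0.1036]
tool_rot: [-0.048, 0.027, 0.999, 0.001]
contact_force: [0.4, -0.5, -0.6]
gripper_width: 0.745
grasp_force: 40.9
```

Call:
{"op": "jog_arm", "data": {"deltas": [[0,0,-0.0005,0,0,0,0],[0,0,0,0,0,0,0]]}}

```text
t: 11.3
eef_pos: [0.473, 0.131, 0.1035]
tool_rot: [-0.047, 0.027, 0.999, 0.001]
contact_force: [0.4, -0.4, 3.7]
gripper_width: 0.744
grasp_force: 41.4
```

Touchdown at exactly the predicted height. Releasing.

Call:
{"op": "jog_arm", "data": {"deltas": [[0,0,0,0,0,0,1],[0,0,0,0,0,0,1],[0,0,0,0,0,0,1],[0,0,0,0,0,0,1],[0,0,0,0,0,0,1],[0,0,0,0,0,0,1],[0,0,0,0,0,0,1],[0,0,0,0,0,0,1]]}}

```text
t: 12.1
eef_pos: [0.4721, 0.131, 0.1028]
tool_rot: [-0.048, 0.027, 0.998, 0.001]
contact_force: [-0.2, -0.8, 0.0]
gripper_width: 1.0
grasp_force: 0.0
```

Call:
{"op": "jog_arm", "data": {"deltas": [[0,0,0,0,0,0,1],[0,0,0,0,0,0,1],[0,0,0,0,0,0,1],[0,0,0,0,0,0,1],[0,0,0,0,0,0,1],[0,0,0,0,0,0,1],[0,0,0,0,0,0,1],[0,0,0,0,0,0,1]]}}

```text
t: 12.9
eef_pos: [0.4721, 0.131, 0.1028]
tool_rot: [-0.048, 0.027, 0.998, 0.001]
contact_force: [0.2, 0.1, -0.0]
gripper_width: 1.004
grasp_force: 0.0
```

```bash
python3 - <<'E'
from h import *
s=cam("scene"); cv2.imwrite("pics/p4.png",cv2.resize(s["img"][130:330,280:480,::-1],(600,600),interpolation=cv2.INTER_CUBIC))
E
```

```text
(no output)
```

View pics/p4.png

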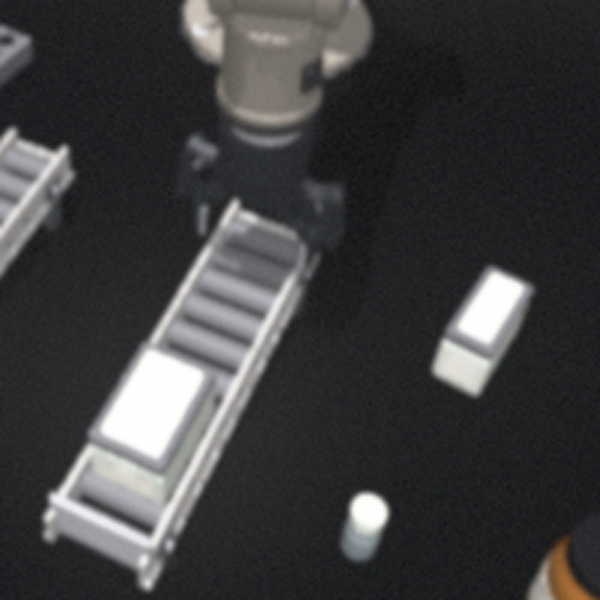

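The wide box is rolling freely down the lane, upright at (150,410) in the crop. Retreat, and go to the narrow box.

Call:
{"op": "jog_arm", "data": {"deltas": [[0.002,0,0.02,0,0,0,1],[0.004,0,0.04,0,0,0,1],[0.004,0,0.04,0,0,0,1],[0,0.02,0,-0.0025,-0.048,-0.0145,1],[-0.01,0.03,0,-0.0025,-0.048,-0.0261,1],[-0.01,0.04,0,0,0,-0.0261,1],[-0.01,0.04,0,0,0,-0.0261,1],[-0.01,0.04,0,0,0,-0.0261,1],[-0.01,0.03,0,0,0,-0.0261,1],[-0.01,0.008,0,0,0,0,1]]}}

```text
t: 13.95
eef_pos: [0.4206, 0.3431, 0.2028]
tool_rot: [0.0, 0.097, 0.995, 0.002]
contact_force: [-0.2, -0.3, -0.5]
gripper_width: 0.998
grasp_force: 0.0
```

Call:
{"op": "jog_arm", "data": {"deltas": [[0,0,0,0,0,0,1],[0,0,0,0,0,0,1]]}}

```text
t: 14.15
eef_pos: [0.4225, 0.3375, 0.2027]
tool_rot: [0.0, 0.1, 0.995, 0.0]
contact_force: [1.1, -1.6, 0.6]
gripper_width: 0.999
grasp_force: 0.0
```

```bash
python3 - <<'E'
from h import *
o=bot.get_obs(); m=R.from_quat(o["tool_rot"][[1,2,3,0]]).as_matrix(); print(o["eef_pos"],m[:,2].round(4),np.degrees(np.arctan2(m[1,1],m[0,1])))
t,s=cam("top"),cam("scene")
print(rect(s,label(s,(412,210,56,56)),.062))
# wide box: label in scene and top, where
for c,b in((s,(285,230,70,80)),(t,(265,100,45,60))):
    a=label(c,b,225); print(a.mean(0),rect(c,a,.104))
E
```

```text
[0.42246553 0.33752497 0.20269067] [ 3.e-04  6.e-04 -1.e+00] 78.56814552782159
(array([424.515625  , 338.74298096]), [30.11025619506836, 77.86627960205078], np.float32(-11.542175))
[322.78402778 277.33078704] (array([712.22973633, 117.84423828]), [50.68106460571289, 88.34257507324219], np.float32(-0.9591446))
[289.57872137 116.50620229] (array([713.39105225, 118.21466064]), [47.74748611450195, 76.30904388427734], np.float32(-3.0130386))
```

The wide box is at x = 0.713, matching the queued box's distance to its stop, so it's home. Now grasping the narrow box.

Call:
{"op": "jog_arm", "data": {"deltas": [[0,0.0015,-0.03,0,0,0,1],[0,0,-0.04,0,0,0,1],[0,0,-0.04,0,0,0,1],[0,0,-0.035,0,0,0,1],[0,0,-0.02,0,0,0,1],[0,0,0,0,0,0,1],[0,0,0,0,0,0,0],[0,0,0,0,0,0,0],[0,0,0,0,0,0,0],[0,0,0,0,0,0,0]], "newtons": 30}}

```text
t: 15.25
eef_pos: [0.4231, 0.3409, 0.0394]
tool_rot: [0.001, 0.099, 0.995, 0.002]
contact_force: [-1.0, -0.9, 6.6]
gripper_width: 0.508
grasp_force: 31.5
```

Call:
{"op": "jog_arm", "data": {"deltas": [[0,0,0,0,0,0,0],[0,0,0,0,0,0,0],[0,0,0,0,0,0,0]]}}

```text
t: 15.55
eef_pos: [0.4231, 0.3409, 0.0394]
tool_rot: [0.001, 0.099, 0.995, 0.002]
contact_force: [0.1, -0.9, 7.4]
gripper_width: 0.511
grasp_force: 31.5
```

Call:
{"op": "jog_arm", "data": {"deltas": [[0,0,0.015,0,0,0,0],[0,0,0.03,0,0,0,0],[0,0,0.04,0,0,0,0],[0,0,0.04,0,0,0,0],[0.01,0,0.04,0,0,0,0],[0.01,-0.01,0,0,0,0,0],[0.01,-0.02,0,0,0,0,0],[0.01,-0.03,0,0,0,0.015,0],[0.005,-0.04,0,0,0,0.015,0],[0.005,-0.04,0,0,0,0.015,0]]}}

```text
t: 16.55
eef_pos: [0.4717, 0.1987, 0.2028]
tool_rot: [-0.0, 0.076, 0.997, 0.001]
contact_force: [1.2, 0.1, -1.3]
gripper_width: 0.507
grasp_force: 31.5
```

Call:
{"op": "jog_arm", "data": {"deltas": [[0,-0.045,0,0,0,0.015,0],[0,-0.045,0,0,0,0.015,0],[0,-0.045,0,0,0,0.015,0],[0,-0.045,0,0,0,0.015,0],[0,-0.045,0,0,0,0.015,0],[0,-0.04,0,0,0,0.015,0],[0,-0.03,0,0.0012,0.024,0.015,0],[0,-0.02,0,0.0012,0.024,0.011,0],[0,-0.008,0,0.0013,0.024,0,0],[0,0,0,0.0013,0.024,0,0]]}}

```text
t: 17.55
eef_pos: [0.4716, -0.1233, 0.2029]
tool_rot: [-0.049, 0.02, 0.999, 0.002]
contact_force: [0.0, 0.5, -2.9]
gripper_width: 0.514
grasp_force: 31.4
```

Call:
{"op": "jog_arm", "data": {"deltas": [[0,0,-0.01,0,0,0,0],[0,0,-0.02,0,0,0,0],[0,0,-0.02,0,0,0,0],[0,0,-0.01,0,0,0,0],[0,0,0,0,0,0,0],[0,0,0,0,0,0,0]]}}

```text
t: 18.15
eef_pos: [0.4723, -0.122, 0.143]
tool_rot: [-0.048, 0.018, 0.999, 0.002]
contact_force: [-0.0, -0.4, -2.8]
gripper_width: 0.514
grasp_force: 31.3
```

```bash
python3 - <<'E'
from h import *
o=bot.get_obs(); m=R.from_quat(o["tool_rot"][[1,2,3,0]]).as_matrix(); print(o["eef_pos"],m[:,2].round(4),np.degrees(np.arctan2(m[1,1],m[0,1])))
s=cam("scene"); cv2.imwrite("pics/p5.png",cv2.resize(s["img"][120:320,190:390,::-1],(600,600),interpolation=cv2.INTER_CUBIC))
E
```

```text
[ 0.47229065 -0.12199165  0.14295766] [-0.0959  0.0061 -0.9954] 87.87403103270569
```

View pics/p5.png

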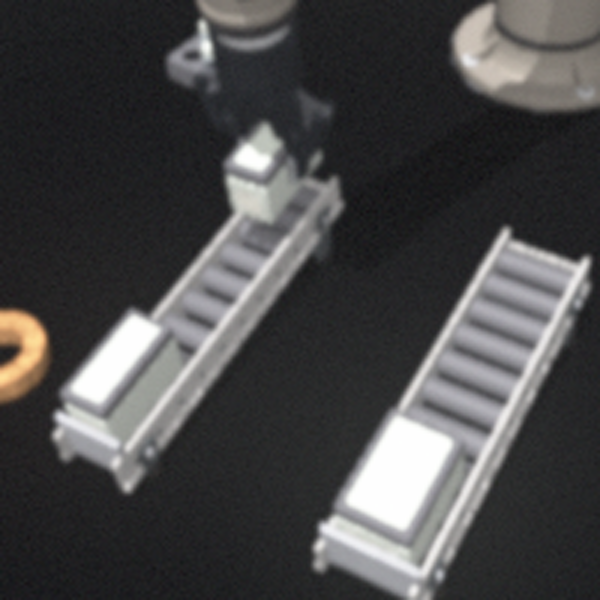

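The wide box sits at its stop at (395,475), and the narrow box hangs in line above the narrow lane's raised end at (258,190). I'll correct the yaw by −1° and lower.

Call:
{"op": "jog_arm", "data": {"deltas": [[0.0005,0,-0.01,0,0,-0.017,0],[0,0,-0.01,0,0,0,0],[0,0,-0.01,0,0,0,0],[0,0,-0.004,0,0,0,0],[0,0,-0.001,0,0,0,0],[0,0,0,0,0,0,0]]}}

```text
t: 18.8
eef_pos: [0.4725, -0.1226, 0.1076]
tool_rot: [-0.048, 0.027, 0.998, 0.003]
contact_force: [0.7, -0.5, -1.9]
gripper_width: 0.511
grasp_force: 31.4
```

Call:
{"op": "jog_arm", "data": {"deltas": [[0,0,-0.001,0,0,0,0],[0,0,0,0,0,0,0]]}}

```text
t: 19.0
eef_pos: [0.4728, -0.1226, 0.107]
tool_rot: [-0.048, 0.027, 0.998, 0.003]
contact_force: [0.4, 0.0, -1.3]
gripper_width: 0.515
grasp_force: 31.4
```

Call:
{"op": "jog_arm", "data": {"deltas": [[0,0,-0.001,0,0,0,0],[0,0,0,0,0,0,0]]}}

```text
t: 19.2
eef_pos: [0.4728, -0.1225, 0.1059]
tool_rot: [-0.048, 0.027, 0.998, 0.003]
contact_force: [0.5, 0.1, -1.6]
gripper_width: 0.516
grasp_force: 31.5
```

Call:
{"op": "jog_arm", "data": {"deltas": [[0,0,-0.001,0,0,0,0],[0,0,0,0,0,0,0]]}}

```text
t: 19.4
eef_pos: [0.474, -0.1226, 0.1057]
tool_rot: [-0.047, 0.027, 0.999, 0.003]
contact_force: [1.1, 1.0, 4.6]
gripper_width: 0.512
grasp_force: 32.1
```

Call:
{"op": "jog_arm", "data": {"deltas": [[0,0,-0.0005,0,0,0,0],[0,0,0,0,0,0,0]]}}

```text
t: 19.6
eef_pos: [0.4745, -0.1227, 0.1057]
tool_rot: [-0.046, 0.027, 0.999, 0.003]
contact_force: [1.5, 0.9, 9.2]
gripper_width: 0.506
grasp_force: 32.6
```

Touchdown at the predicted 0.1058. Back off slightly, then release.

Call:
{"op": "jog_arm", "data": {"deltas": [[0,0,0.0005,0,0,0,0],[0,0,0,0,0,0,1],[0,0,0,0,0,0,1],[0,0,0,0,0,0,1],[0,0,0,0,0,0,1],[0,0,0,0,0,0,1],[0,0,0,0,0,0,1],[0,0,0,0,0,0,1],[0,0,0,0,0,0,1],[0,0,0,0,0,0,1]]}}

```text
t: 20.6
eef_pos: [0.4726, -0.1225, 0.1048]
tool_rot: [-0.048, 0.027, 0.998, 0.003]
contact_force: [0.6, 0.5, 0.6]
gripper_width: 0.998
grasp_force: 0.0
```

Call:
{"op": "jog_arm", "data": {"deltas": [[0,0,0,0,0,0,1],[0,0,0,0,0,0,1],[0,0,0,0,0,0,1],[0,0,0,0,0,0,1],[0,0,0,0,0,0,1],[0,0,0,0,0,0,1],[0,0,0,0,0,0,1],[0,0,0,0,0,0,1],[0,0,0,0,0,0,1],[0,0,0,0,0,0,1]]}}

```text
t: 21.6
eef_pos: [0.4726, -0.1225, 0.1048]
tool_rot: [-0.048, 0.027, 0.998, 0.003]
contact_force: [0.4, -0.0, 0.1]
gripper_width: 0.998
grasp_force: 0.0
```

Call:
{"op": "jog_arm", "data": {"deltas": [[0.002,0,0.02,0,0,0,1],[0.004,0,0.04,0,0,0,1],[0.004,0,0.04,0,0,0,1],[0,0.03,0.03,0,0,0,1],[0,0.04,0,0,0,0,1],[0,0.03,0,0,0,0,1],[0,0,0,0,0,0,1],[0,0,0,0,0,0,1],[0,0,0,0,0,0,1]]}}

```text
t: 22.5
eef_pos: [0.4824, -0.0237, 0.2347]
tool_rot: [-0.048, 0.028, 0.998, 0.002]
contact_force: [-0.2, -0.3, 0.9]
gripper_width: 0.998
grasp_force: 0.0
```

```bash
python3 - <<'E'
from h import *
t,s=cam("top"),cam("scene")
cv2.imwrite("pics/p6.png",np.hstack([cv2.resize(s["img"][150:330,190:390,::-1],(400,360)),cv2.resize(t["img"][90:230,255:400,::-1],(400,360))]))
E
```

```text
(no output)
```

View pics/p6.png

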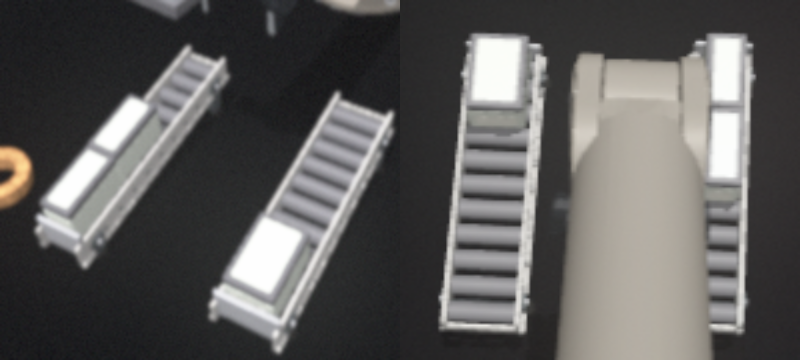

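The narrow box rests against the waiting box: their lids meet at (105,150) in the scene tile. The wide box is at its stop, all boxes are upright and the arm is clear.

```bash
python3 -c "
from station import bot
print(bot.hand_in())"
```

```text
the job is handed in; nothing more can be done
None
```

The job is handed in at about 22.6 s on the robot's clock: wide lid pushed home, wide box at its stop, narrow box against the waiting box; the arm is clear, and I don't have the judge's verdict.

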